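# Pack the gift crate with preserve jars and close its tongued lid

### The job

Pack the gift crate: take every squat jar from the turntable (only a pocket at the opening in its wire guard can be emptied, so bring each jar round by turning the grip bar) and stand them all upright in the crate; leave the low flat tins on the turntable and everything else on the bench where it is. Only then close the crate with its lid board: angle the board's tongue into the crate's groove, lower the other edge until the board lies flat behind the stop lip with its ends flush with the crate's sides, and let go.

Things in the scene. Friction and masses are not known exactly. Their poses are not given: they have to be found in the camera images.
- crate: Open plywood gift crate, fixed to the bench, 176 (its x) by 224 (its y) mm outside. Origin: centre of the cavity, at the underside; x points away from the grooved wall, z up. Cavity 124 (x) by 200 (y) mm, inner floor at z = 8 mm. The side walls and the +x wall are 72 mm high; the lid board rests on them. The -x wall, 94.5 mm high, has a groove along its inner face.
- crate_groove (a point): Centre of the mouth of the crate's groove (crate frame x -70.5, y 0, z 77.5 mm; axes as the crate's). The groove runs along y over the crate's whole length, open at both ends; from z = 71 to 84.5 mm, 18 mm deep towards -x, under a 10 mm thick roof.
- crate_lip (a point): Top middle of the inner edge of the stop lip on the crate's +x wall (crate frame x +70.5, y 0, z 80 mm). The lip stands 8 mm above the wall, 12 mm wide, all along y. The lid lies flat only between groove and lip with 3 mm play either way; it cannot be dropped in level: its tongue must go in first, the board angled with its other edge raised.
- lid: Loose wooden lid board, 0.24 kg: 135 (its x) by 214 (its y) by 12 mm thick. Along its whole -x edge runs a tongue 14 mm long, 6 mm thick, at mid thickness. Origin: centre of the board's underside (tongue not counted), z up. A grip batten stands on top. It starts flat on the bench, batten up. Closed, its frame coincides with the crate's, 72 mm up.
- lid_tongue (a point): Middle of the tongue's tip (lid frame: x -81.5, y 0, z 6 mm); axes as the lid's.
- lid_grip (a point): A point in the lid's grip batten, 12 mm below its top (lid frame: 0, 0, 30 mm); axes as the lid's. The batten is 22 mm wide (x), 90 mm long (y) and 30 mm high (lid z 12 to 42 mm), at the middle of the board.
- stand: Fixed foot and wire guard of the turntable. Origin: on the turning axis at bench height; -x points to the opening in the guard, at the arm's side. A 6 mm wire arch 125 mm above the bench runs over the pockets (95 mm from the axis) except for 68 degrees either side of the opening, on four posts 150 mm from the axis: only a pocket at the opening can be emptied.
- stand_window (a point): Where a pocket's centre stands when it faces the arm in the guard's opening: 95 mm from the axis towards the stand's -x, at the turntable's surface, 20 mm above the bench.
- carousel: Grey turntable, 274 mm across, surface 20 mm above the bench; turns either way, several turns, about its vertical axis with slight friction (0.08 N m) and stays where it is left. Origin: on the axis at bench height. Five pockets, each of four 26 mm high pins, lie 95 mm from the axis at 0, 72, 144, 216 and 288 degrees from its x axis.
- carousel_grip (a point): Centre of the turntable's black grip bar, on the axis, 150 mm above the bench; axes as the turntable's. The bar is 44 mm long (along the turntable's x), 14 mm wide, from 134 to 166 mm above the bench, on a 26 mm column.
- jar0: Squat preserve jar, closed, 54 mm across, 60 mm high, with a white cap 48 mm across on its top 16 mm, about 0.16 kg. Origin: centre of its underside, z up. Starts upright in a pocket of the turntable; may be absent.
- jar1: Squat preserve jar, closed, 54 mm across, 60 mm high, with a white cap 48 mm across on its top 16 mm, about 0.16 kg. Origin: centre of its underside, z up. Starts upright in a pocket of the turntable; may be absent.
- jar2: Squat preserve jar, closed, 54 mm across, 60 mm high, with a white cap 48 mm across on its top 16 mm, about 0.16 kg. Origin: centre of its underside, z up. Starts upright in a pocket of the turntable; may be absent.
- tin0: Low flat steel tin, 54 mm across, 36 mm high, origin at its underside; stands in a turntable pocket and stays on the turntable.
- tin1: Low flat steel tin, 54 mm across, 36 mm high, origin at its underside; stands in a turntable pocket and stays on the turntable.
- big0: Large preserve jar, 84 mm across, 130 mm high; a bystander, to be left alone.
- big1: Large preserve jar, 84 mm across, 130 mm high; a bystander, to be left alone.
- big2: Large preserve jar, 84 mm across, 130 mm high; a bystander, to be left alone.
- tape: Cardboard tape ring, 90 mm across, 25 mm high; a bystander, to be left alone.
- bowl: Steel bowl, 120 mm across, 50 mm high; a bystander, to be left alone.
- spoon: Steel spoon lying on the bench; a bystander, to be left alone.
Things that resemble listed ones, but are neither listed nor needed, are in the scene too. Leave any green look-alike of the jar2 alone.

How it is judged:
By the outcome, as a careful person would: the job done as asked, in the order asked, and still so for the second after the job is handed in, with the robot touching nothing.
Of jar0, jar1, jar2 only 2 to 3 are there at a start; the rules pass over those that are not, and their reading is None.
At some moment in a run one of lid may be knocked a few centimetres aside while the robot is not near it.
Once in a run the grip may slacken for a moment while it holds something.
It also fails if it takes over 210 s, if anything falls off the work surface, if the arm or the gripper's body presses on something with over 40 N, if the wrist force passes 120 N, or if a joint passes its speed limit or range.

### The arm

A 6-joint arm with a two-finger parallel gripper is mounted at the origin on the work surface. World frame = base frame: x ahead of the robot, y to its left, z up, the work surface at z = 0. Lengths are in m, angles in rad, forces in N, time in s.
With the tool pointing down it reaches from about 0.35 to 0.975 m from the base axis. Payload 4.9 kg.
Tool frame: the origin (TCP) lies on the centre line of the jaws, within the pads' length; the fingertips stand 19 mm ahead of it and the grasp point (between the pads) is the TCP; z points along the fingers, y is the line along which they close (so a half turn about z gives the same grasp; the last joint's range is limited). The gripper opens to 85 mm and grips with 20 to 120 N. Pads are 22 mm wide; open, the fingers measure 114 mm over their backs; the gripper's body (76 mm by 85 mm) begins 54 mm behind the grasp point. The pads swing forward as they close: fully open they stand 13 mm farther back than shut.
Start: joints at [-0.119, 0.053, 1.613, -0, 1.476, -0.119], TCP at [0.625, 0, 0.23] pointing down, gripper open.
Joint ranges: [-3.01, 3.01], [-1.01, 2.22], [0.06, 2.58], [-1.02, 4.17], [0.09, 2.62], [-3.14, 3.14]. Speed limits (rad/s): [2.57, 2.57, 3.14, 3.14, 3.14, 3.14].

### API

Orientations are given as a 3x3 rotation matrix whose columns are the frame's x, y, z axes.
In Python, from bench import * gives the robot as it stands.
- The arm moves only by the tool move_arm, never from a script. Its argument "motion" is a list of rows, each a list of 7 numbers: the shift along the world's x, y, z in m, then the turn, a rotation vector about the world's x, y, z in rad, then the closure, from 0 (fully open) to 1 (shut). A call has 1 to 12 rows; each row shifts and turns the commanded pose from where the row before left it; what a row does not reach is not made up. A row lasts 1/8 s, in which the tool goes at most 62.5 mm and 10.7 degrees, less where a joint would pass 70% of its speed; a pose out of reach is approached as far as the arm can. A call with a gripper value outside its range is refused whole. The fingers move at their own pace and stop on an object; "squeeze" is the grip in N (left out, the last holds). Time passes only in rows, so rows that do not move let the fingers close. It gives the time, the measured TCP pose, the force, the opening and the grip force at its end, in the units of the state.
- read_state(): the state, without advancing time (a new reading comes with each control period).
- grab_frame(name): name is "scene" or "side" or "wrist"; returns a dict with "img" (400x640x3 uint8, red, green, blue), "K" (3x3 intrinsics, pixels), "k1" (the pictures are not rectified: a ray, as slopes to the right and down, at radius r is drawn at 1 + k1 r^2 times it, then the intrinsics apply), "position" and "rotation" of the camera in the world. Camera axes: x right, y down, z forward; pixel columns grow to the right and rows downward; lengths in m; the calibration is good to about 2 mm. A picture is of the moment at which its call begins. There is no depth.
- hand_in(): hands the job in; it is judged then, once.
The state is a dict: "clock": time; "joint_positions": joint angles; "qvel": joint speeds; "joint_torque": joint torques, N m; "eef_pos": TCP position; "tcp_rot": TCP orientation; "ft_force": force on the tool from outside, world axes, zero at the start; "moment": the same for the moment, N m; "gripper_width": finger opening in m; "grasp_force": force on a finger pad.
Only numpy, scipy, OpenCV 4.12 (cv2) and the standard library are available. Lean on these libraries where they do the work, as an engineer would, in place of code of your own. Each camera call takes 0.05 s, during which the arm holds its last target. There are 200 camera calls.

## Working session

There is one attempt and no reset: what is moved stays moved. The work goes in short steps, Python scripts to look and compute and a tool call to move; the robot and the scene stay as the last step left them, time stands still between calls to the robot, and variables do not carry over. Pictures are saved under pics/ and viewed, at most 14 in all, crops included, and the job is handed in when it is done.

Besides the shell and the picture viewer there is one more tool, called after ">>>" as a command line: name --pt "numbers of a row" for each row, then --argument value for the rest. move_arm: Moves the arm, as the interface text tells. Its arguments: {"type":"object","properties":{"motion":{"type":"array"},"squeeze":{"type":"number"}},"required":["motion"]}

```bash
mkdir -p pics; ls
cat > h.py <<'E'
from bench import *
import numpy as np, cv2
def snap(n,f):
    d=grab_frame(n); cv2.imwrite(f'pics/{f}.png',d['img'][:,:,::-1]); np.save(f'pics/{f}.npy',d,allow_pickle=True); return d
def load(f): return np.load(f'pics/{f}.npy',allow_pickle=True).item()
def dist(d): return np.array([d['k1'],0,0,0,0],float)
def ray(d,px,z):
    "world points at height z of pixels px"
    p=cv2.undistortPoints(np.array(px,float).reshape(-1,1,2),np.array(d['K']),dist(d)).reshape(-1,2)
    R=np.array(d['rotation']);c=np.array(d['position'])
    v=np.c_[p,np.ones(len(p))]@R.T
    return c+v*((np.array(z).reshape(-1,1)-c[2])/v[:,2:])
def proj(d,P):
    R=np.array(d['rotation']);c=np.array(d['position'])
    q=(np.array(P,float).reshape(-1,3)-c)@R
    return cv2.projectPoints(q,np.zeros(3),np.zeros(3),np.array(d['K']),dist(d))[0].reshape(-1,2)
E
python3 - <<'E'
from h import *
for n in('scene','side','wrist'):
    d=snap(n,n+'0'); print(n,d['k1'],np.round(d['position'],3),np.round(d['rotation'],3).tolist(),d['K'])
s=read_state();print(s)
E
```

```text
pics
scene -0.016014310168081098 [1.065 0.305 0.878] [[-0.419, 0.71, -0.567], [0.908, 0.317, -0.274], [-0.015, -0.629, -0.777]] [[385.15340473   0.         319.21028455]
 [  0.         385.15340473 197.63159146]
 [  0.           0.           1.        ]]
side -0.08729839835014223 [ 0.426 -0.781  0.863] [[0.995, -0.055, 0.08], [-0.096, -0.674, 0.732], [0.013, -0.737, -0.676]] [[396.74600815   0.         324.34689706]
 [  0.         396.74600815 198.43004309]
 [  0.           0.           1.        ]]
wrist -0.05295790099405807 [0.623 0.065 0.372] [[1.0, -0.0, -0.003], [-0.001, -0.966, -0.26], [-0.003, 0.26, -0.966]] [[294.57877342   0.         323.18594399]
 [  0.         294.57877342 202.26282869]
 [  0.           0.           1.        ]]
{'clock': 0.15, 'joint_positions': array([-1.18979588e-01,  5.32646749e-02,  1.61398920e+00,  2.87408648e-06,
        1.47596104e+00, -1.18949906e-01]), 'qvel': array([ 0.00137611, -0.00130797, -0.00376937, -0.00084395, -0.00037928,
        0.00123032]), 'joint_torque': array([ 5.10442842e-04, -3.94241810e+01, -3.70721948e+01, -1.15854355e-04,
        4.61802789e-03,  5.00508997e-05]), 'eef_pos': array([6.24518188e-01, 7.15797846e-05, 2.29302213e-01]), 'tcp_rot': array([[ 3.01139605e-05,  9.99998703e-01, -1.61045878e-03],
       [ 9.99999980e-01, -2.97993107e-05,  1.95402576e-04],
       [ 1.95354332e-04, -1.61046464e-03, -9.99998684e-01]]), 'ft_force': array([-0.27416624,  0.61518403,  0.52832944]), 'moment': array([-0.03372403,  0.01401335,  0.01945394]), 'grasp_force': 0.0, 'gripper_width': 0.085491453147912}
```

View pics/scene0.png

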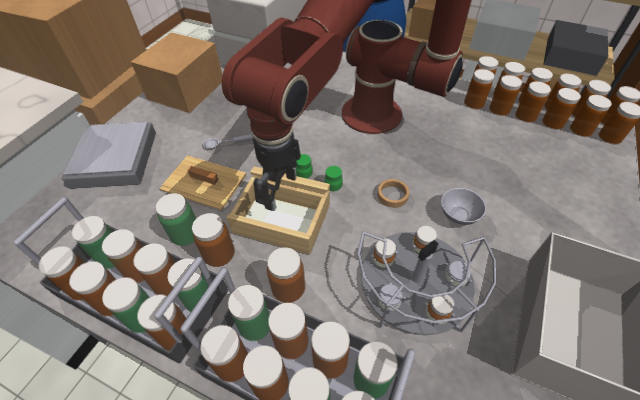

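View pics/side0.png

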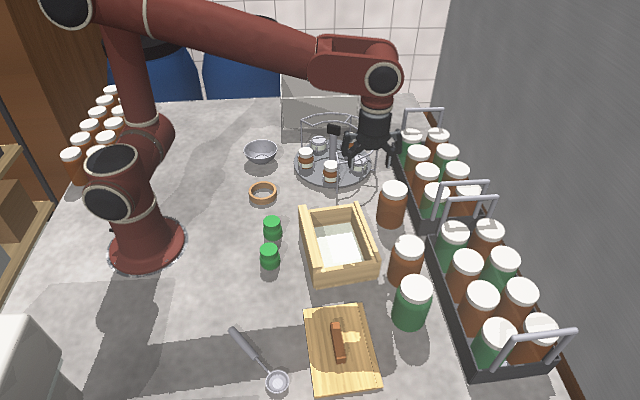

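Three jars (scene caps at about (385,245), (426,235), (441,300)), two tins, and the crate and lid near (280,205) and (203,180). The grip bar is at (428,250). I'll zoom in for measurement.

Run:
```python
from h import *
a=load('scene0')['img'][:,:,::-1]; b=load('side0')['img'][:,:,::-1]
def crop(i,x,y,w,h,s):
    c=cv2.resize(i[y:y+h,x:x+w],None,fx=s,fy=s,interpolation=cv2.INTER_CUBIC)
    for k in range(0,w,20): cv2.putText(c,str(x+k),(k*s,8),0,.3,(0,0,255),1); cv2.line(c,(k*s,10),(k*s,16),(0,0,255),1)
    for k in range(0,h,20): cv2.putText(c,str(y+k),(0,k*s+4),0,.3,(0,0,255),1)
    return c
cv2.imwrite('pics/c1.png',np.hstack([crop(a,320,215,190,125,4)]))
cv2.imwrite('pics/c2.png',crop(b,280,95,120,105,5))
cv2.imwrite('pics/c3.png',crop(b,290,190,110,200,3))
cv2.imwrite('pics/c4.png',crop(a,155,140,185,115,4))
```

```text
(no output)
```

View pics/c1.png

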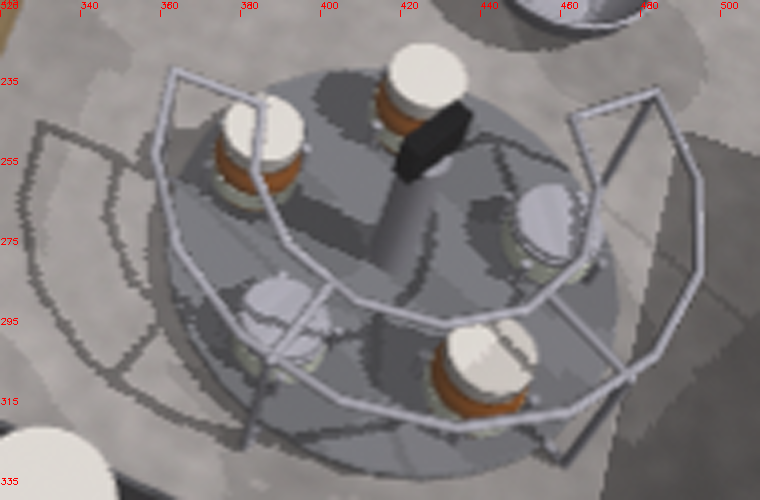

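View pics/c4.png

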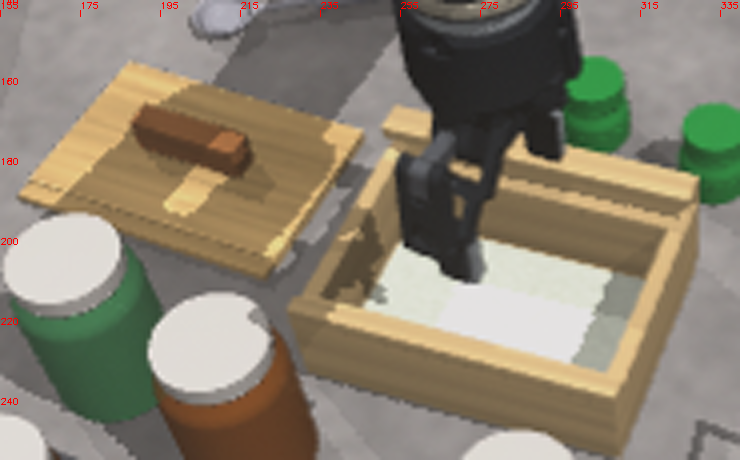

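View pics/c3.png

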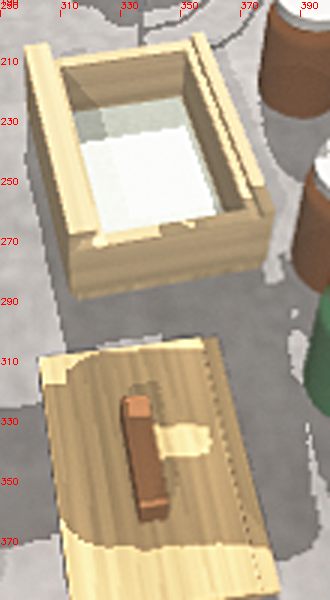

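```bash
cat > m.py <<'E'
from h import *
from scipy.optimize import least_squares
A=load('scene0');B=load('side0')
def fit(obs,x0):
    def f(p):
        c,s=np.cos(p[2]),np.sin(p[2]);r=[]
        for d,px,P in obs:
            P=np.array(P,float)/1000; W=[p[0]+c*P[0]-s*P[1],p[1]+s*P[0]+c*P[1],P[2]]
            r+=list(proj(d,W)[0]-px)
        return r
    o=least_squares(f,x0,loss='soft_l1'); print(np.round(o.x,4),np.round(f(o.x),1)); return o.x
print('crate'); fit([(B,(298,205.3),(-93.5,112,94.5)),(B,(305.7,204.3),(-70.5,112,94.5)),(B,(322.3,267.7),(-70.5,-112,94.5)),(B,(313.7,269.3),(-93.5,-112,94.5)),(B,(316,289.3),(-93.5,-112,0)),(B,(357.7,201),(82.5,112,80)),(B,(380.7,259.3),(82.5,-112,80)),(B,(380.7,277.3),(82.5,-112,0)),
(A,(252.5,166.8),(-93.5,-112,94.5)),(A,(250.8,172.5),(-70.5,-112,94.5)),(A,(329.5,185),(-93.5,112,94.5)),(A,(328.5,191.3),(-70.5,112,94.5)),(A,(227.5,215),(82.5,-112,80)),(A,(310,238.8),(82.5,112,80)),(A,(309.3,253.8),(82.5,112,0)),(A,(230.5,233),(82.5,-112,0))],[.5,-.1,0])
print('lid'); fit([(A,(187.5,155.5),(67.5,107,12)),(A,(245.8,173),(67.5,-107,12)),(A,(222,209.3),(-81.5,-107,9)),(A,(160,189.5),(-81.5,107,9)),(B,(303.3,310),(67.5,-107,12)),(B,(360.7,302.7),(-81.5,-107,9)),(B,(382.7,388.3),(-81.5,107,9))],[.5,-.3,3.14])
J=ray(A,[(386,245.5),(427.5,233.7),(443,303.7),(457,269.2),(391.2,292)],[.08,.08,.08,.056,.056])[:,:2]
o=least_squares(lambda p:np.hypot(*(J-p[:2]).T)-.095,J.mean(0));c=o.x;print('axis',c,J.round(3).tolist())
print(np.degrees(np.arctan2(*(J-c).T[::-1])),np.hypot(*(J-c).T))
G=ray(A,[(386,240),(463.7,244.5)],[.125]*2)[:,:2];print('arch ends',G,np.degrees(np.arctan2(*(G-c).T[::-1])),np.hypot(*(G-c).T))
G=ray(A,[(421,259),(435,242)],[.15]*2)[:,:2];print('bar',G,np.degrees(np.arctan2(*(G[1]-G[0])[::-1])))
E
python3 m.py
```

```text
crate
[ 0.5453 -0.068   0.1228] [-0.6 -0.6 -0.2 -0.8  0.2 -2.1 -0.6 -2.2 -2.6  0.4 -0.5 -1.2  1.1 -0.3
 -2.4  0.6  0.2 -0.5 -1.5 -0.5 -0.7 -1.2 -2.2 -1.3 -1.8  2.7 -1.9  0.6
 -0.1  2.3  1.2  1.9]
lid
[ 0.5071 -0.3538  3.1921] [-0.7 -0.8 -0.5 -0.7 -1.7 -0.5 -1.3 -1.2 -1.1 -1.9  0.9 -1.2 -0.1 -2.2]
axis [0.57195803 0.3256743 ] [[0.552, 0.233], [0.478, 0.315], [0.642, 0.393], [0.53, 0.406], [0.65, 0.281]]
[-102.12136543 -173.7257406    43.75664418  117.39707634  -29.48147003] [0.09494895 0.09482523 0.09762644 0.0901215  0.09003014]
arch ends [[0.56679921 0.23215729]
 [0.50604546 0.39755128]] [-93.1574935  132.52141676] [0.09365919 0.09752317]
bar [[0.59860469 0.31849636]
 [0.54398846 0.33522186]] 162.9734759983676
```

View pics/c2.png

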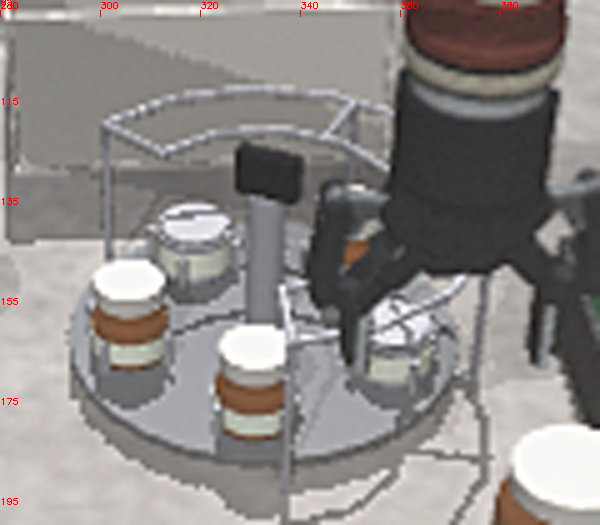

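Scene crop: cap tops at (386,245), (427,234), (443,304); tins at (457,269), (391,292); bar ends (421,259)–(435,242). The lid's tongue (dashed step in c3/c4) faces away from the robot while the groove wall is on the robot's side, so the lid needs a half turn. First jar is already near the opening, so I'll move over it.

>>> move_arm --pt "-0.018 0.039 0 0 0 0 0" --pt "-0.018 0.039 0 0 0 0 0" --pt "-0.018 0.039 0 0 0 0 0" --pt "-0.018 0.039 0 0 0 0 0" --pt "-0.018 0.039 0 0 0 0 0" --pt "-0.018 0.039 0 0 0 0 0" --pt "-0.018 0.039 0 0 0 0 0" --pt "-0.018 0.039 0 0 0 0 0" --pt "0 0 0 0 0 0 0" --pt "0 0 0 0 0 0 0" --squeeze 60

```text
clock: 1.4
eef_pos: [0.481, 0.3116, 0.23]
tcp_rot: [[-0.0, 1.0, -0.0], [1.0, 0.0, -0.001], [-0.001, -0.0, -1.0]]
ft_force: [-0.5, -0.5, -0.5]
gripper_width: 0.0859
grasp_force: 0.0
```

Run:
```python
from h import *
d=snap('wrist','w1'); a=snap('scene','s1')
s=read_state();print(s['eef_pos'],d['position'],s['joint_positions'])
i=d['img'][:,:,::-1].copy()
for p in proj(d,[(.4774,.3133,.08),(.554,.2325,.08),(.572,.3257,.166)]): cv2.drawMarker(i,tuple(int(v) for v in p),(255,0,255),0,12)
cv2.imwrite('pics/w1m.png',i)
```

```text
[0.48143903 0.31105637 0.23013499] [0.47954688 0.37690644 0.37315349] [ 4.43963479e-01 -6.97545428e-02  1.73489252e+00 -3.12470097e-04
  1.47674475e+00  4.45319431e-01]
```

View pics/w1m.png

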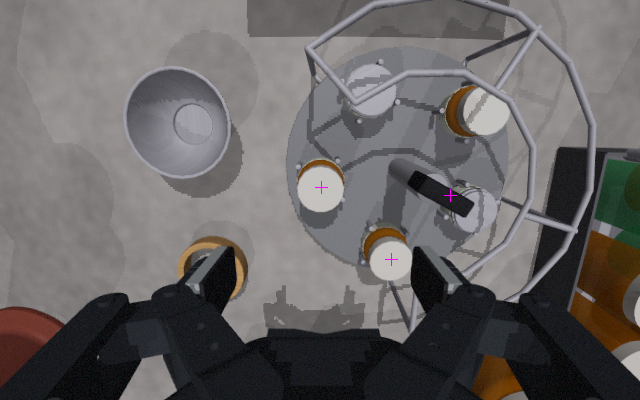

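Wrist view: caps at (321,188), (390,258), (486,110); tins (371,90), (474,208); bar ends (410,179)–(472,208), all matching the prediction to a few mm.

Run:
```python
from h import *
from scipy.optimize import least_squares
A=load('w1')
J=ray(A,[(321,188),(390,258),(486,110),(371,90),(474,208)],[.08,.08,.08,.056,.056])[:,:2]
k=np.array([188,260,44,116,332])
def f(p): a=np.radians(k+p[2]);return (np.c_[p[0]+.095*np.cos(a),p[1]+.095*np.sin(a)]-J).ravel()
o=least_squares(f,[.57,.325,0]);print(o.x,(o.fun*1000).round(1));print(J.round(4).tolist())
G=ray(A,[(410,179),(472,208)],[.16]*2);print(G.mean(0),np.degrees(np.arctan2(*(G[1]-G[0])[:2][::-1])))
E=ray(A,[(355,103),(309,48)],[.125]*2);E-=np.array([o.x[0],o.x[1],0]);print(np.degrees(np.arctan2(E[:,1],E[:,0])),np.hypot(E[:,0],E[:,1]))
```

```text
[0.56886416 0.32631899 0.02309169] [-2.1  0.4  0.4 -1.8  0.1  2.1 -0.7  2.   2.3 -2.6]
[[0.4769, 0.3127], [0.552, 0.2346], [0.6371, 0.3903], [0.5279, 0.4097], [0.6505, 0.2843]]
[0.56805309 0.32585886 0.16      ] -24.212933210476606
[134.03971243 133.15515763] [0.09211996 0.14707905]
```

>>> move_arm --pt "-0.005 0.002 -0.04 0 0 0 0" --pt "0 0 -0.05 0 0 0 0" --pt "0 0 -0.04 0 0 0 0" --pt "0 0 -0.03 0 0 0 0" --pt "0 0 0 0 0 0 0" --pt "0 0 0 0 0 0 1" --pt "0 0 0 0 0 0 1" --pt "0 0 0 0 0 0 1" --pt "0 0 0 0 0 0 1" --pt "0 0 0 0 0 0 1" --pt "0 0 0 0 0 0 1" --squeeze 60

```text
clock: 2.88
eef_pos: [0.4778, 0.3147, 0.0732]
tcp_rot: [[-0.0, 1.0, 0.004], [1.0, 0.0, 0.002], [0.002, 0.004, -1.0]]
ft_force: [0.5, -0.4, 6.4]
gripper_width: 0.0446
grasp_force: 60.1
```

Run:
```python
from h import *
w=snap('wrist','w2')['img'][150:400,160:520,::-1]; b=snap('side','b2')['img'][95:210,280:440,::-1]
a=cv2.resize(w,(720,500))[:, :400]; c=cv2.resize(b,None,fx=3,fy=3)[:, :400]
cv2.imwrite('pics/v2.png',np.hstack([cv2.resize(w,(400,278)),cv2.resize(b,(386,278))]))
print(read_state()['gripper_width'],read_state()['eef_pos'])
```

```text
0.04459873625116686 [0.47780105 0.31475112 0.07320347]
```

View pics/v2.png

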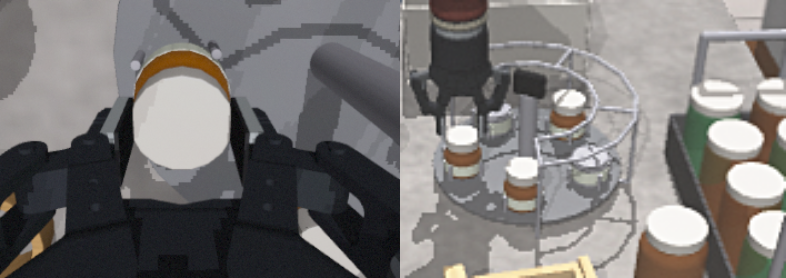

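The jar is upright between the pads. I'll lift a little to test the grip.

>>> move_arm --pt "0 0 0.01 0 0 0 1" --pt "0 0 0.02 0 0 0 1" --pt "0 0 0.02 0 0 0 1" --pt "0 0 0 0 0 0 1"

```text
clock: 3.48
eef_pos: [0.4777, 0.3149, 0.1238]
tcp_rot: [[-0.0, 1.0, 0.005], [1.0, 0.0, 0.002], [0.002, 0.005, -1.0]]
ft_force: [0.7, 1.0, -1.2]
gripper_width: 0.0442
grasp_force: 62.2
```

Run:
```python
from h import *
w=snap('wrist','w3')['img'][150:400,160:520,::-1]; b=snap('side','b3')['img'][75:190,250:410,::-1]
cv2.imwrite('pics/v3.png',np.hstack([cv2.resize(w,(400,278)),cv2.resize(b,(386,278))]))
```

```text
(no output)
```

View pics/v3.png

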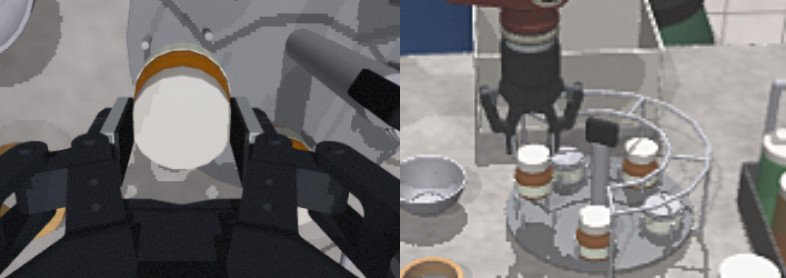

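Run:
```python
from h import *
print(ray(load('w3'),[(323.8,259.8)],[.131]),ray(load('w2'),[(323.8,259.8)],[.08]))
c,s=np.cos(.1228),np.sin(.1228)
for y in(-.065,0,.065): print(y,.5453-s*y,-.068+c*y)
```

```text
[[0.4762612  0.31327989 0.131     ]] [[0.47639304 0.31290786 0.08      ]]
-0.065 0.5532619539067516 -0.13251052076976874
0 0.5453 -0.068
0.065 0.5373380460932484 -0.0034894792302312683
```

>>> move_arm --pt "0 0 0.035 0 0 0 1" --pt "0.0075 -0.0447 0.02 0 0 0.0123 1" --pt "0.0075 -0.0447 0 0 0 0.0123 1" --pt "0.0075 -0.0447 0 0 0 0.0123 1" --pt "0.0075 -0.0447 0 0 0 0.0123 1" --pt "0.0075 -0.0447 0 0 0 0.0123 1" --pt "0.0075 -0.0447 0 0 0 0.0123 1" --pt "0.0075 -0.0447 0 0 0 0.0123 1" --pt "0.0075 -0.0447 0 0 0 0.0123 1" --pt "0.0075 -0.0447 0 0 0 0.0123 1" --pt "0.0075 -0.0447 0 0 0 0.0123 1" --pt "0 0 0 0 0 0 1"

```text
clock: 5.08
eef_pos: [0.5505, -0.1354, 0.1741]
tcp_rot: [[-0.119, 0.993, -0.002], [0.993, 0.119, 0.0], [0.001, -0.002, -1.0]]
ft_force: [0.0, 0.3, -2.1]
gripper_width: 0.0442
grasp_force: 62.1
```

Run:
```python
from h import *
d=snap('wrist','w4'); b=snap('side','b4')
s=read_state();print(s['eef_pos'],s['gripper_width'],s['grasp_force'],s['ft_force'])
cv2.imwrite('pics/v4.png',np.hstack([d['img'][:,140:500,::-1],b['img'][:,200:480,::-1]]))
```

```text
[ 0.55027741 -0.13278659  0.17411356] 0.044365264900854455 62.13137984275818 [-0.05151192 -0.49296928 -1.71685354]
```

View pics/v4.png

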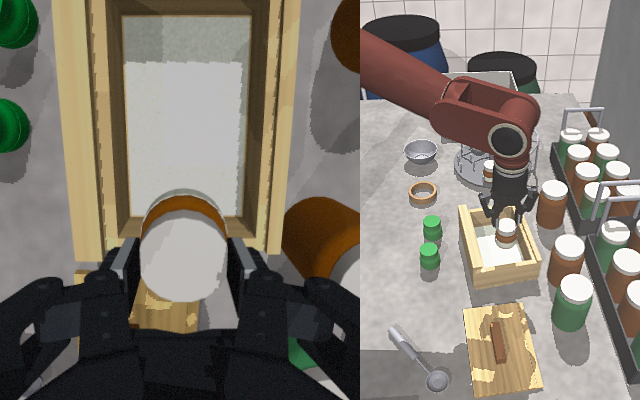

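The jar hangs upright, positioned over the -y part of the crate cavity. Lowering it in.

>>> move_arm --pt "0.003 0.001 -0.035 0 0 0 1" --pt "0 0 -0.035 0 0 0 1" --pt "0 0 -0.025 0 0 0 1" --pt "0 0 -0.012 0 0 0 1" --pt "0 0 -0.004 0 0 0 1" --pt "0 0 0 0 0 0 1"

```text
clock: 5.92
eef_pos: [0.5545, -0.1318, 0.0651]
tcp_rot: [[-0.123, 0.992, 0.001], [0.992, 0.123, -0.0], [-0.0, 0.001, -1.0]]
ft_force: [-0.1, -0.5, -1.9]
gripper_width: 0.0444
grasp_force: 62.2
```

>>> move_arm --pt "0 0 -0.002 0 0 0 1" --pt "0 0 -0.001 0 0 0 1" --pt "0 0 0 0 0 0 0.25" --pt "0 0 0 0 0 0 0.25" --pt "0 0 0 0 0 0 0.25" --pt "0 0 0 0 0 0 0.25" --pt "0 0 0.03 0 0 0 0.25" --pt "0 0 0.05 0 0 0 0.2" --pt "0 0 0.05 0 0 0 0" --pt "0 0 0 0 0 0 0"

```text
clock: 7.18
eef_pos: [0.557, -0.1331, 0.1976]
tcp_rot: [[-0.123, 0.992, 0.01], [0.992, 0.123, -0.004], [-0.005, 0.01, -1.0]]
ft_force: [-0.4, 0.1, -0.1]
gripper_width: 0.0853
grasp_force: 0.0
```

>>> move_arm --pt "0.001 0.04 0.01 0 0 0.09 0" --pt "0.001 0.042 0.01 0 0 0.09 0" --pt "0.001 0.042 0.01 0 0 0.09 0" --pt "0.001 0.042 0 0 0 0.09 0" --pt "0.001 0.042 0 0 0 0.09 0" --pt "0.001 0.042 0 0 0 0.09 0" --pt "0.001 0.042 0 0 0 0.09 0" --pt "0.001 0.042 0 0 0 0.09 0" --pt "0.001 0.042 0 0 0 0.09 0" --pt "0.001 0.042 0 0 0 0.09 0.3" --pt "0.0015 0.041 0 0 0 0.095 0.3" --pt "0 0 0 0 0 0 0.3"

```text
clock: 8.68
eef_pos: [0.5645, 0.329, 0.2194]
tcp_rot: [[-0.901, 0.435, -0.002], [0.435, 0.901, -0.001], [0.002, -0.002, -1.0]]
ft_force: [0.6, -1.2, -0.0]
gripper_width: 0.0597
grasp_force: 0.0
```

Run:
```python
from h import *
s=read_state();print(s['eef_pos'],s['tcp_rot'].round(3),s['joint_positions'].round(2))
d=snap('wrist','w5')
g=cv2.cvtColor(d['img'],cv2.COLOR_RGB2HSV)
m=((g[...,2]<45)).astype(np.uint8); n,l,st,ce=cv2.connectedComponentsWithStats(m)
for i in range(1,n):
    if 200<st[i,4]: print(st[i],ce[i].round(1))
p=proj(d,[(.5687,.326,.166)]);print(p)
cv2.imwrite('pics/w5c.png',d['img'][:,100:560,::-1])
```

```text
[0.56445016 0.32903104 0.21943545] [[-0.901  0.435 -0.002]
 [ 0.435  0.901 -0.001]
 [ 0.002 -0.002 -1.   ]] [ 0.41  0.13  1.55  0.    1.46 -0.71]
[ 313  192   20   66 1102] [322.2 224.1]
[    0   240   640   160 49522] [322.5 346.8]
[[323.78553122 228.4517621 ]]
```

View pics/w5c.png

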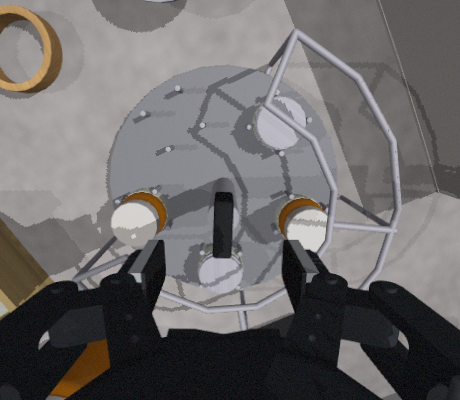

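>>> move_arm --pt "0.004 -0.003 -0.02 0 0 0 0.3" --pt "0 0 -0.03 0 0 0 0.3" --pt "0 0 -0.015 0 0 0 0.4" --pt "0 0 0 0 0 0 1" --pt "0 0 0 0 0 0 1" --pt "0 0 0 0 0 0 1" --pt "0 0 0 0 0 0 1" --squeeze 30

```text
clock: 9.6
eef_pos: [0.5707, 0.3253, 0.1574]
tcp_rot: [[-0.899, 0.437, 0.004], [0.437, 0.899, 0.003], [-0.002, 0.005, -1.0]]
ft_force: [3.6, 4.4, -5.6]
gripper_width: 0.013
grasp_force: 29.3
```

>>> move_arm --pt "0 0 0 0 0 -0.08 1" --pt "0 0 0 0 0 -0.12 1" --pt "0 0 0 0 0 -0.15 1" --pt "0 0 0 0 0 -0.15 1" --pt "0 0 0 0 0 -0.15 1" --pt "0 0 0 0 0 -0.15 1" --pt "0 0 0 0 0 -0.12 1" --pt "0 0 0 0 0 -0.08 1" --pt "0 0 0 0 0 -0.05 1" --pt "0 0 0 0 0 0 1" --pt "0 0 0 0 0 0 1"

```text
clock: 10.98
eef_pos: [0.5716, 0.3261, 0.1574]
tcp_rot: [[-0.068, 0.998, 0.007], [0.998, 0.068, 0.006], [0.005, 0.007, -1.0]]
ft_force: [7.8, 6.9, -7.4]
gripper_width: 0.0132
grasp_force: 29.6
```

>>> move_arm --pt "0 0 0 0 0 0 0.3" --pt "0 0 0 0 0 0 0.3" --pt "0 0 0.03 0 0 0 0.2" --pt "0 0 0.04 0 0 0 0" --pt "-0.04 -0.012 0 0 0 0 0" --pt "-0.05 -0.02 0 0 0 0 0" --pt "0 0 0 0 0 0 0" --pt "0 0 0 0 0 0 0"

```text
clock: 11.98
eef_pos: [0.4801, 0.2922, 0.2274]
tcp_rot: [[-0.068, 0.998, 0.002], [0.998, 0.068, 0.001], [0.001, 0.002, -1.0]]
ft_force: [0.6, 0.6, -0.4]
gripper_width: 0.0852
grasp_force: 0.0
```

```bash
cat >> h.py <<'E'
def caps(d,z=.08):
    g=cv2.cvtColor(d['img'],cv2.COLOR_RGB2HSV)
    m=((g[...,2]>185)&(g[...,1]<28)).astype(np.uint8); m=cv2.morphologyEx(m,cv2.MORPH_OPEN,np.ones((5,5)))
    n,l,st,ce=cv2.connectedComponentsWithStats(m)
    for i in range(1,n):
        if st[i,4]>500:
            c=st[i,:2]+(st[i,2:4]-1)/2
            print(st[i],ce[i].round(1),'->',ray(d,[c],[z]).round(4)[0])
E
python3 - <<'E'
from h import *
s=read_state();print(s['eef_pos'],s['tcp_rot'].round(3).tolist())
d=snap('wrist','w6');caps(d)
E
```

```text
[0.48006551 0.29215754 0.22741074] [[-0.068, 0.998, 0.002], [0.998, 0.068, 0.001], [0.001, 0.002, -1.0]]
[ 304  170   45   44 1577] [326.  191.7] -> [0.4814 0.2906 0.08  ]
[500 173  22  41 660] [509.8 192.7] -> [0.6725 0.302  0.08  ]
```

>>> move_arm --pt "0.001 -0.001 -0.04 0 0 0 0" --pt "0 0 -0.05 0 0 0 0" --pt "0 0 -0.04 0 0 0 0" --pt "0 0 -0.029 0 0 0 0" --pt "0 0 0 0 0 0 0" --pt "0 0 0 0 0 0 1" --pt "0 0 0 0 0 0 1" --pt "0 0 0 0 0 0 1" --pt "0 0 0 0 0 0 1" --pt "0 0 0 0 0 0 1" --squeeze 60

```text
clock: 13.28
eef_pos: [0.4824, 0.2918, 0.07]
tcp_rot: [[-0.068, 0.998, 0.005], [0.998, 0.068, 0.002], [0.002, 0.005, -1.0]]
ft_force: [1.4, -0.3, 3.1]
gripper_width: 0.0456
grasp_force: 42.9
```

>>> move_arm --pt "0 0 0 0 0 0 1" --pt "0 0 0.02 0 0 0 1" --pt "0 0 0.04 0 0 0 1" --pt "0 0 0.045 0 0 0 1" --pt "0.007 -0.04 0 0 0 0.006 1" --pt "0.007 -0.04 0 0 0 0.006 1" --pt "0.007 -0.04 0 0 0 0.006 1" --pt "0.007 -0.04 0 0 0 0.006 1" --pt "0.007 -0.04 0 0 0 0.006 1" --pt "0.007 -0.04 0 0 0 0.006 1" --pt "0.007 -0.04 0 0 0 0.006 1" --pt "0.007 -0.04 0 0 0 0.006 1"

```text
clock: 14.78
eef_pos: [0.5361, -0.0301, 0.1732]
tcp_rot: [[-0.116, 0.993, -0.0], [0.993, 0.116, 0.0], [0.0, -0.0, -1.0]]
ft_force: [0.8, 0.0, -1.4]
gripper_width: 0.0451
grasp_force: 63.2
```

>>> move_arm --pt "0.007 -0.04 0 0 0 0.006 1" --pt "0 0 0 0 0 0 1" --pt "0 0 0 0 0 0 1"

```text
clock: 15.15
eef_pos: [0.5431, -0.0686, 0.1727]
tcp_rot: [[-0.121, 0.993, -0.0], [0.993, 0.121, 0.001], [0.001, -0.0, -1.0]]
ft_force: [-0.8, 0.4, -0.7]
gripper_width: 0.0451
grasp_force: 63.2
```

Run:
```python
from h import *
s=read_state();print(s['eef_pos'],s['tcp_rot'].round(3).tolist(),s['ft_force'],s['gripper_width'])
d=snap('wrist','w7');caps(d,s['eef_pos'][2]+.01)
caps(snap('side','b7'),.068)
```

```text
[ 0.54313268 -0.06858482  0.17266906] [[-0.121, 0.993, -0.0], [0.993, 0.121, 0.001], [0.001, -0.0, -1.0]] [-0.84652419  0.393484   -0.66439136] 0.04514393716135606
[ 564   30   76  116 7352] [605.2  88.8] -> [0.6555 0.0285 0.1827]
[ 268  132  110  105 7546] [321.1 168.6] -> [ 0.5365 -0.0309  0.1827]
[ 279  219   87   85 5871] [321.8 260.2] -> [ 0.5409 -0.0696  0.1827]
[623 327  17  50 594] [632.1 354.4] -> [ 0.7325 -0.1093  0.1827]
[275   0  30  29 809] [290.2  13.7] -> [0.4671 1.7916 0.068 ]
[306   0  29  29 813] [319.6  13.7] -> [0.657  1.7788 0.068 ]
[335   0  29  28 775] [349.   13.4] -> [0.8403 1.7803 0.068 ]
[ 335    0  115   55 4848] [396.7  28.1] -> [1.0575 1.5243 0.068 ]
[184   3  31  23 581] [199.   12.9] -> [-0.1016  1.8545  0.068 ]
[281  30  24  27 528] [293.8  41. ] -> [0.4691 1.3035 0.068 ]
[306  30  28  27 673] [318.8  41.6] -> [0.6116 1.2935 0.068 ]
[ 367   55   72   68 3004] [402.7  82.8] -> [0.9253 0.7533 0.068 ]
[ 192  101   50   35 1037] [214.5 117.5] -> [0.1523 0.5669 0.068 ]
[239 114  42  35 666] [258.4 132.5] -> [0.3194 0.4611 0.068 ]
[ 264  143   61  123 2484]
[... 212 characters left out ...]
28.2 284.1] -> [ 0.2724 -0.1648  0.068 ]
[395 217  29  40 647] [409.  241.6] -> [ 0.7335 -0.0903  0.068 ]
[ 318  226   44   41 1117] [337.4 244.3] -> [ 0.5418 -0.1071  0.068 ]
[491 246  30  23 534] [505.5 257. ] -> [ 0.9713 -0.1848  0.068 ]
[454 248  30  24 560] [468.3 259.8] -> [ 0.8688 -0.1829  0.068 ]
[ 344  261  127  139 6091] [412.6 356.2] -> [ 0.6604 -0.3621  0.068 ]
[401 267  32  34 757] [417.2 285.7] -> [ 0.7136 -0.2424  0.068 ]
[507 277  32  27 656] [522.8 289.7] -> [ 0.9704 -0.2887  0.068 ]
[467 280  33  28 703] [483.3 293.5] -> [ 0.8674 -0.2874  0.068 ]
[519 313  43  26 711] [539.9 325.8] -> [ 0.9684 -0.3864  0.068 ]
[483 317  35  31 740] [498.7 331. ] -> [ 0.8678 -0.3903  0.068 ]
```

>>> move_arm --pt "0.003 0.002 -0.035 0 0 0 1" --pt "0 0 -0.035 0 0 0 1" --pt "0 0 -0.025 0 0 0 1" --pt "0 0 -0.012 0 0 0 1" --pt "0 0 -0.004 0 0 0 1" --pt "0 0 0 0 0 0 1" --pt "0 0 0 0 0 0 1"

```text
clock: 16.12
eef_pos: [0.5474, -0.0672, 0.0627]
tcp_rot: [[-0.122, 0.993, 0.002], [0.993, 0.122, -0.001], [-0.001, 0.002, -1.0]]
ft_force: [-0.3, -0.0, -0.9]
gripper_width: 0.0453
grasp_force: 63.2
```

>>> move_arm --pt "0 0 -0.002 0 0 0 1" --pt "0 0 -0.002 0 0 0 1" --pt "0 0 0 0 0 0 0.25" --pt "0 0 0 0 0 0 0.25" --pt "0 0 0 0 0 0 0.25" --pt "0 0 0 0 0 0 0.25" --pt "0 0 0.03 0 0 0 0.25" --pt "0 0 0.05 0 0 0 0.2" --pt "0 0 0.05 0 0 0 0" --pt "0 0 0.03 0 0 0 0"

```text
clock: 17.38
eef_pos: [0.5475, -0.0672, 0.2207]
tcp_rot: [[-0.122, 0.993, 0.004], [0.993, 0.122, -0.001], [-0.002, 0.004, -1.0]]
ft_force: [0.8, 0.5, -0.3]
gripper_width: 0.0855
grasp_force: 0.0
```

>>> move_arm --pt "0.0024 0.039 0 0 0 -0.0055 0" --pt "0.0024 0.0393 0 0 0 -0.0055 0" --pt "0.0024 0.0393 0 0 0 -0.0055 0" --pt "0.0024 0.0393 0 0 0 -0.0055 0" --pt "0.0024 0.0393 0 0 0 -0.0055 0" --pt "0.0024 0.0393 0 0 0 -0.0055 0" --pt "0.0024 0.0393 0 0 0 -0.0055 0" --pt "0.0024 0.0393 0 0 0 -0.0055 0.3" --pt "0.0024 0.0393 0 0 0 -0.0055 0.3" --pt "0.0024 0.0393 0 0 0 -0.0055 0.3" --pt "0 0 0 0 0 0 0.3" --pt "0 0 0 0 0 0 0.3"

```text
clock: 18.88
eef_pos: [0.5704, 0.3253, 0.217]
tcp_rot: [[-0.067, 0.998, -0.0], [0.998, 0.067, -0.001], [-0.001, -0.0, -1.0]]
ft_force: [1.0, -0.2, 0.6]
gripper_width: 0.0602
grasp_force: 0.0
```

>>> move_arm --pt "0 0.0005 -0.03 0 0 0 0.3" --pt "0 0 -0.03 0 0 0 0.4" --pt "0 0 0 0 0 0 1" --pt "0 0 0 0 0 0 1" --pt "0 0 0 0 0 0 1" --pt "0 0 0 0 0 0 1" --pt "0 0 0 0 0 -0.08 1" --pt "0 0 0 0 0 -0.12 1" --pt "0 0 0 0 0 -0.16 1" --pt "0 0 0 0 0 -0.16 1" --pt "0 0 0 0 0 -0.16 1" --pt "0 0 0 0 0 -0.16 1" --squeeze 30

```text
clock: 20.38
eef_pos: [0.5724, 0.3256, 0.1589]
tcp_rot: [[0.702, 0.712, 0.005], [0.712, -0.702, -0.001], [0.003, 0.004, -1.0]]
ft_force: [5.5, -4.1, -0.3]
gripper_width: 0.0124
grasp_force: 33.0
```

>>> move_arm --pt "0 0 0 0 0 -0.16 1" --pt "0 0 0 0 0 -0.16 1" --pt "0 0 0 0 0 -0.16 1" --pt "0 0 0 0 0 -0.16 1" --pt "0 0 0 0 0 -0.16 1" --pt "0 0 0 0 0 -0.16 1" --pt "0 0 0 0 0 -0.16 1" --pt "0 0 0 0 0 -0.16 1" --pt "0 0 0 0 0 -0.16 1" --pt "0 0 0 0 0 -0.14 1" --pt "0 0 0 0 0 -0.09 1" --pt "0 0 0 0 0 0 1"

```text
clock: 21.88
eef_pos: [0.5724, 0.3242, 0.1589]
tcp_rot: [[0.642, -0.767, 0.004], [-0.767, -0.642, -0.003], [0.005, -0.001, -1.0]]
ft_force: [4.1, -7.1, 0.0]
gripper_width: 0.0126
grasp_force: 33.1
```

>>> move_arm --pt "0 0 0 0 0 0 0.3" --pt "0 0 0 0 0 0 0.3" --pt "0 0 0.03 0 0 0 0.2" --pt "0 0 0.04 0 0 0 0" --pt "-0.04 -0.014 0 0 0 -0.15 0" --pt "-0.05 -0.02 0 0 0 -0.15 0" --pt "0 0 0 0 0 0 0" --pt "0 0 0 0 0 0 0"

```text
clock: 22.88
eef_pos: [0.483, 0.2875, 0.228]
tcp_rot: [[0.397, -0.918, -0.001], [-0.918, -0.397, 0.006], [-0.005, -0.002, -1.0]]
ft_force: [0.2, -0.4, 0.3]
gripper_width: 0.0854
grasp_force: 0.0
```

Run:
```python
from h import *
s=read_state();print(s['eef_pos'],s['tcp_rot'].round(3).tolist(),s['joint_positions'].round(2))
d=snap('wrist','w8');caps(d)
```

```text
[0.48301914 0.28747594 0.22799836] [[0.397, -0.918, -0.001], [-0.918, -0.397, 0.006], [-0.005, -0.002, -1.0]] [ 0.4  -0.1   1.76  0.01  1.47  3.13]
[ 300  169   45   44 1587] [322.1 190.4] -> [0.4822 0.2885 0.08  ]
[245 242  39  27 749] [264. 256.] -> [0.5115 0.379  0.08  ]
```

>>> move_arm --pt "-0.001 0.001 -0.04 0 0 0.1 0" --pt "0 0 -0.05 0 0 0 0" --pt "0 0 -0.04 0 0 0 0" --pt "0 0 -0.029 0 0 0 0" --pt "0 0 0 0 0 0 0" --pt "0 0 0 0 0 0 1" --pt "0 0 0 0 0 0 1" --pt "0 0 0 0 0 0 1" --pt "0 0 0 0 0 0 1" --pt "0 0 0 0 0 0 1" --pt "0 0 0 0 0 0 1" --squeeze 60

```text
clock: 24.3
eef_pos: [0.4836, 0.2887, 0.071]
tcp_rot: [[0.486, -0.874, 0.002], [-0.874, -0.486, 0.006], [-0.005, -0.005, -1.0]]
ft_force: [-0.8, -0.1, 6.3]
gripper_width: 0.045
grasp_force: 60.4
```

>>> move_arm --pt "0 0 0.02 0 0 0 1" --pt "0 0 0.04 0 0 0 1" --pt "0 0 0.045 0 0 0 1" --pt "0.0065 -0.0365 0 0 0 -0.03 1" --pt "0.0065 -0.0365 0 0 0 -0.03 1" --pt "0.0065 -0.0365 0 0 0 -0.05 1" --pt "0.0065 -0.0365 0 0 0 -0.05 1" --pt "0.0065 -0.0365 0 0 0 -0.05 1" --pt "0.0065 -0.0365 0 0 0 -0.06 1" --pt "0.0065 -0.0365 0 0 0 -0.06 1" --pt "0.0065 -0.0365 0 0 0 -0.055 1" --pt "0 0 0 0 0 0 1"

```text
clock: 25.8
eef_pos: [0.5338, -0.006, 0.1743]
tcp_rot: [[0.119, -0.993, -0.0], [-0.993, -0.119, 0.005], [-0.005, -0.001, -1.0]]
ft_force: [0.5, -0.3, -1.8]
gripper_width: 0.045
grasp_force: 63.1
```

Run:
```python
from h import *
d=snap('wrist','w9');s=read_state();print(s['eef_pos'],s['tcp_rot'].round(3).tolist(),s['joint_positions'].round(2))
caps(d,s['eef_pos'][2]+.01);print();caps(d,.068)
```

```text
[ 0.53361823 -0.00473978  0.17409699] [[0.121, -0.993, -0.0], [-0.993, -0.121, 0.005], [-0.005, -0.0, -1.0]] [-0.15 -0.13  1.88  0.01  1.39  2.87]
[ 263   19  118  162 8392] [310.4 124.1] -> [ 0.5419 -0.0814  0.1841]
[  24  211   91   89 6079] [ 69.2 255. ] -> [0.6628 0.0076 0.1841]
[ 281  216   87   85 5941] [323.9 257.8] -> [ 0.532  -0.0076  0.1841]

[ 263   19  118  162 8392] [310.4 124.1] -> [ 0.5434 -0.0896  0.068 ]
[  24  211   91   89 6079] [ 69.2 255. ] -> [0.7698 0.0769 0.068 ]
[ 281  216   87   85 5941] [323.9 257.8] -> [0.5249 0.0485 0.068 ]
```

>>> move_arm --pt "0.004 0.003 -0.035 0 0 0 1" --pt "0 0 -0.035 0 0 0 1" --pt "0 0 -0.025 0 0 0 1" --pt "0 0 -0.012 0 0 0 1" --pt "0 0 -0.004 0 0 0 1" --pt "0 0 0 0 0 0 1" --pt "0 0 0 0 0 0 1"

```text
clock: 26.72
eef_pos: [0.5387, -0.0011, 0.0636]
tcp_rot: [[0.122, -0.992, 0.002], [-0.992, -0.122, 0.005], [-0.005, -0.002, -1.0]]
ft_force: [-0.1, -0.1, -1.5]
gripper_width: 0.0448
grasp_force: 63.1
```

>>> move_arm --pt "0 0 -0.002 0 0 0 1" --pt "0 0 -0.002 0 0 0 1" --pt "0 0 0 0 0 0 0.25" --pt "0 0 0 0 0 0 0.25" --pt "0 0 0 0 0 0 0.25" --pt "0 0 0 0 0 0 0.25" --pt "0 0 0.03 0 0 0 0.25" --pt "0 0 0.05 0 0 0 0.2" --pt "0 0.03 0.06 0 0 0 0" --pt "0 0.03 0.06 0 0 0 0" --pt "0 0 0.04 0 0 0 0" --pt "0 0 0 0 0 0 0"

```text
clock: 28.22
eef_pos: [0.5396, 0.0552, 0.2952]
tcp_rot: [[0.123, -0.992, 0.008], [-0.992, -0.123, 0.005], [-0.004, -0.009, -1.0]]
ft_force: [0.7, 0.3, 0.5]
gripper_width: 0.0852
grasp_force: 0.0
```

Run:
```python
from h import *
d=snap('wrist','w10');s=read_state();print(s['eef_pos'],s['joint_positions'].round(2))
caps(d,.068)
i=cv2.resize(d['img'][0:330,170:500,::-1],None,fx=1.8,fy=1.8,interpolation=cv2.INTER_CUBIC); cv2.imwrite('pics/w10c.png',i)
```

```text
[0.53847842 0.05495314 0.29206426] [-0.04 -0.18  1.73  0.    1.59  2.98]
[ 292    1   59  122 3768] [312.6  65.6] -> [ 0.5588 -0.0791  0.068 ]
[ 350    1   29  122 2878] [364.6  60.3] -> [ 0.5091 -0.0854  0.068 ]
[  24   85   60   68 3096] [ 54.1 118.5] -> [0.8923 0.0218 0.068 ]
[ 313  112   37   39 1140] [331.1 131.2] -> [ 0.5371 -0.0017  0.068 ]
[ 130  121   65   67 3343] [162.1 153.9] -> [0.7471 0.0516 0.068 ]
[  34  175   57   60 2632] [ 61.9 204.3] -> [0.8922 0.1372 0.068 ]
[  0 176  15  48 564] [  5.9 200.7] -> [0.9784 0.1407 0.068 ]
[   0  244   28   49 1069] [ 11.5 271. ] -> [0.988  0.2499 0.068 ]
[  45  253   54   52 2075] [ 71.3 278.5] -> [0.8922 0.2522 0.068 ]
[  0 309  37  29 619] [ 14.6 321.2] -> [1.0015 0.352  0.068 ]
```

View pics/w10c.png

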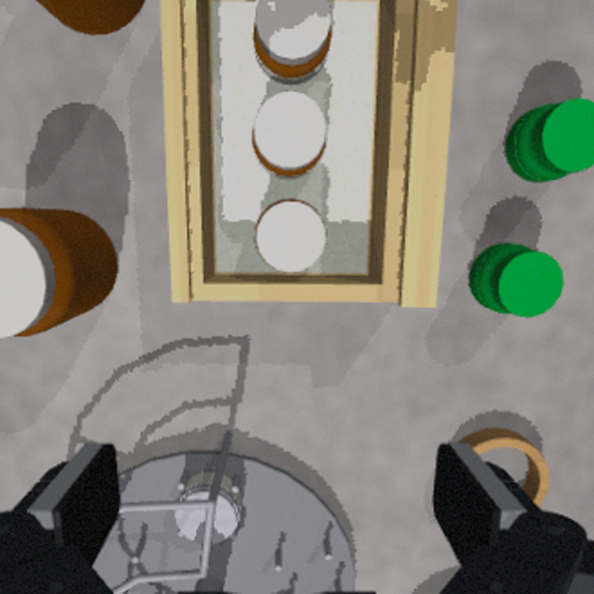

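Wrist view: all three caps upright in the crate at crop (293,25), (290,130), (291,235); the crate +y corners at (173,302), (401,306), (435,308).

Run:
```python
from h import *
from scipy.optimize import least_squares
d=load('w10')
o=[(173,302,82.5,112,80),(401,306,-70.5,112,94.5),(435,308,-93.5,112,94.5),(203,283,62,100,72),(383,283,-62,100,72),(161,2,82.5,None,80),(456,2,-93.5,None,94.5)]
W=[ray(d,[(170+u/1.8,v/1.8)],[z/1e3])[0] for u,v,_,_,z in o]
def f(p,full=0):
    c,s=np.cos(p[2]),np.sin(p[2]);r=[]
    for w,(u,v,x,y,z) in zip(W,o):
        a,b=w[:2]-p[:2]; r.append((c*a+s*b)*1e3-x)
        if y: r.append((-s*a+c*b)*1e3-y)
    return r
q=least_squares(f,[.545,-.068,.12],x_scale=[.01,.01,.1]);print(q.x,np.round(q.fun,1))
```

```text
[ 0.54288008 -0.06967163  0.1190298 ] [-0.9  0.   0.2 -0.3  0.7  0.9 -0.1 -0.  -0.1 -0.6 -0.7  0.8]
```

>>> move_arm --pt "-0.0045 -0.03 0 0 0 0 0" --pt "-0.0045 -0.045 0 0 0 0 0" --pt "-0.0045 -0.045 0 0 0 0 0" --pt "-0.0045 -0.045 0 0 0 0 0" --pt "-0.0045 -0.045 0 0 0 0 0" --pt "-0.0045 -0.045 0 0 0 -0.03 0" --pt "-0.0045 -0.045 0 0 0 -0.03 0" --pt "0 -0.005 0 0 0 0 0" --pt "0 0 0 0 0 0 0" --pt "0 0 0 0 0 0 0"

```text
clock: 29.52
eef_pos: [0.5062, -0.249, 0.2893]
tcp_rot: [[0.064, -0.998, -0.001], [-0.998, -0.064, 0.006], [-0.006, 0.001, -1.0]]
ft_force: [0.3, 0.1, -0.0]
gripper_width: 0.0853
grasp_force: 0.0
```

Run:
```python
from h import *
d=snap('wrist','w11');s=read_state();print(s['eef_pos'],s['tcp_rot'].round(3).tolist(),s['joint_positions'].round(2))
cv2.imwrite('pics/w11c.png',cv2.resize(d['img'][0:330,150:490,::-1],None,fx=1.8,fy=1.8,interpolation=cv2.INTER_CUBIC))
```

```text
[ 0.50632591 -0.24899082  0.28965696] [[0.064, -0.998, -0.001], [-0.998, -0.064, 0.006], [-0.006, 0.0, -1.0]] [-0.59 -0.12  1.68  0.    1.58  2.49]
```

View pics/w11c.png

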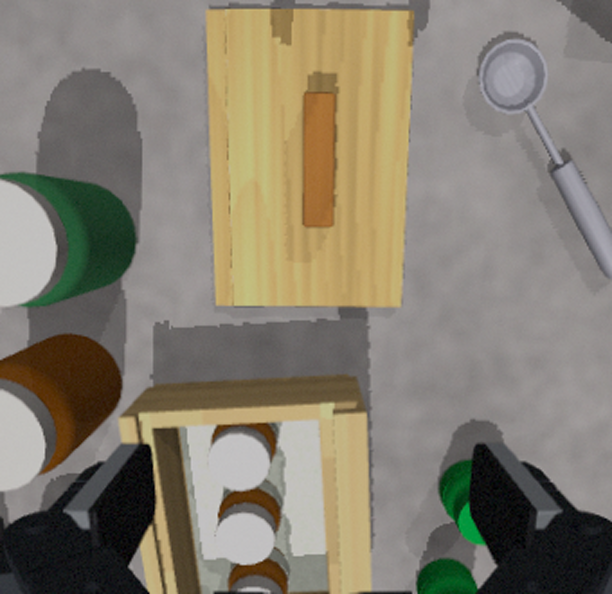

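```bash
cat > fl.py <<'E'
from h import *
from scipy.optimize import least_squares
def fitl(d,o,x0,org=(150,0)):
    W=[ray(d,[(org[0]+u/1.8,org[1]+v/1.8)],[z/1e3])[0] for u,v,_,_,z in o]
    def f(p):
        c,s=np.cos(p[2]),np.sin(p[2]);r=[]
        for w,(u,v,x,y,z) in zip(W,o):
            a,b=w[:2]-p[:2]; r+=[(c*a+s*b)*1e3-x,(-s*a+c*b)*1e3-y]
        return r
    q=least_squares(f,x0,x_scale=[.01,.01,.1]);print(q.x.round(4),np.round(q.fun,1));return q.x
E
python3 - <<'E'
from fl import *
d=load('w11')
fitl(d,[(414,11,67.5,107,12),(401,306,67.5,-107,12),(207,10,-81.5,107,9),(216,306,-81.5,-107,9),(303,93,-11,45,42),(335,93,11,45,42),(333,227,11,-45,42),(303,227,-11,-45,42)],[.507,-.354,3.19])
fitl(d,[(120,416,82.5,-112,80),(367,411,-93.5,-112,94.5)],[.543,-.07,.12])
E
```

```text
[ 0.5059 -0.355   3.1981] [-0.3 -0.6 -0.3  1.2  1.   0.1  0.3 -0.2 -0.1 -0.8 -0.4 -0.6 -0.4  0.5
  0.2  0.4]
[ 0.5422 -0.0707  0.1164] [-0.9  0.   0.9 -0. ]
```

Wrist view: lid undisturbed, batten up at crop (318,160), tongue edge on the left (x≈207–232); the fit is within ~1 mm. Grasping the batten.

>>> move_arm --pt "0 -0.05 -0.03 0 0 -0.008 0" --pt "0 -0.056 -0.04 0 0 0 0" --pt "0 0 -0.06 0 0 0 0" --pt "0 0 -0.06 0 0 0 0" --pt "0 0 -0.04 0 0 0 0.2" --pt "0 0 -0.02 0 0 0 0.3" --pt "0 0 0 0 0 0 0.3" --pt "0 0 0 0 0 0 0.3" --squeeze 100

```text
clock: 30.58
eef_pos: [0.5078, -0.3519, 0.0463]
tcp_rot: [[0.055, -0.998, 0.003], [-0.998, -0.055, 0.002], [-0.002, -0.003, -1.0]]
ft_force: [1.0, -0.4, -0.1]
gripper_width: 0.0598
grasp_force: 0.0
```

>>> move_arm --pt "-0.002 -0.003 -0.008 0 0 0 0.4" --pt "0 0 -0.003 0 0 0 0.5" --pt "0 0 0 0 0 0 1" --pt "0 0 0 0 0 0 1" --pt "0 0 0 0 0 0 1" --pt "0 0 0 0 0 0 1" --pt "0 0 0 0 0 0 1"

```text
clock: 31.45
eef_pos: [0.5047, -0.3544, 0.0335]
tcp_rot: [[0.055, -0.999, 0.001], [-0.999, -0.055, 0.004], [-0.004, -0.001, -1.0]]
ft_force: [0.3, 1.9, 5.0]
gripper_width: 0.0184
grasp_force: 98.6
```

>>> move_arm --pt "0 0 0.01 0 0 0 1" --pt "0 0 0.025 0 0 0 1" --pt "-0.01 0.01 0.035 0 0 0 1" --pt "-0.01 0.01 0.035 0 0 0 1" --pt "-0.01 0.01 0.02 0 0 0 1" --pt "0 0 0 0 0 0 1" --squeeze 110

```text
clock: 32.2
eef_pos: [0.4743, -0.3241, 0.1591]
tcp_rot: [[0.055, -0.998, 0.002], [-0.998, -0.055, 0.003], [-0.003, -0.002, -1.0]]
ft_force: [-0.7, -1.2, -3.3]
gripper_width: 0.018
grasp_force: 108.3
```

>>> move_arm --pt "0 0 0.01 0 0 0.08 1" --pt "0 0 0.01 0 0 0.13 1" --pt "0 0 0 0 0 0.16 1" --pt "0 0 0 0 0 0.16 1" --pt "0 0 0 0 0 0.16 1" --pt "0 0 0 0 0 0.16 1" --pt "0 0 0 0 0 0.16 1" --pt "0 0 0 0 0 0.16 1" --pt "0 0 0 0 0 0.16 1" --pt "0 0 0 0 0 0.16 1" --pt "0 0 0 0 0 0.16 1" --pt "0 0 0 0 0 0.16 1"

```text
clock: 33.7
eef_pos: [0.4735, -0.3236, 0.1751]
tcp_rot: [[0.956, 0.294, -0.008], [0.294, -0.956, 0.001], [-0.007, -0.003, -1.0]]
ft_force: [-0.3, -0.5, -2.5]
gripper_width: 0.0182
grasp_force: 108.3
```

>>> move_arm --pt "0 0 0 0 0 0.16 1" --pt "0 0 0 0 0 0.16 1" --pt "0.005 0.02 0 0 0 0.16 1" --pt "0.01 0.03 0 0 0 0.16 1" --pt "0.01 0.035 0 0 0 0.16 1" --pt "0.01 0.035 0 0 0 0.16 1" --pt "0.01 0.035 0 0 0 0.16 1" --pt "0.01 0.035 0 0 0 0.16 1" --pt "0.01 0.035 0 0 0 0.08 1" --pt "0.005 0.02 0 0 0 0 1" --pt "0 0.01 0 0 0 0 1" --pt "0 0 0 0 0 0 1"

```text
clock: 35.2
eef_pos: [0.5437, -0.0689, 0.1765]
tcp_rot: [[-0.084, 0.996, -0.002], [0.996, 0.084, -0.005], [-0.005, -0.002, -1.0]]
ft_force: [0.2, -0.6, -3.1]
gripper_width: 0.0179
grasp_force: 108.3
```

```bash
cat > lid.py <<'E'
from h import *
from scipy.spatial.transform import Rotation as Ro
C=np.array([.5425,-.070,0]); YAW=.119; G=np.array([0,.0006,.0335])
RL=np.array([[0,1,0],[1,0,0],[0,0,-1.]])   # tool axes in the lid frame (tool y = lid x)
def goal(th,ox,oz):
    Rc=Ro.from_euler('z',YAW).as_matrix(); R=Rc@Ro.from_euler('y',-th,degrees=True).as_matrix()
    return C+Rc@np.array([ox,0,oz])/1e3+R@G, R@RL
def go(th,ox,oz):
    s=read_state(); p,R=goal(th,ox,oz)
    print('shift',(p-s['eef_pos']).round(4),'turn',Ro.from_matrix(R@s['tcp_rot'].T).as_rotvec().round(4))
def where():
    s=read_state(); Rc=Ro.from_euler('z',YAW).as_matrix(); R=s['tcp_rot']@RL.T
    o=Rc.T@(s['eef_pos']-R@G-C)*1e3; e=Ro.from_matrix(Rc.T@R).as_euler('xyz',degrees=True)
    print('lid in crate',o.round(1),'rpy',e.round(2),'F',np.round(s['ft_force'],1),s['gripper_width'],s['grasp_force'])
E
python3 - <<'E'
from lid import *
where(); print(read_state()['joint_positions'].round(2)); go(12,17,125); go(12,17,89.6)
d=snap('side','b12');snap('scene','s12')
E
```

```text
lid in crate [  1.2   0.2 143. ] rpy [-0.28  0.12 -2.02] F [ 0.2 -0.6 -3.1] 0.017932841941510475 108.32927227020264
[-0.26 -0.09  1.85 -0.01  1.39 -0.34]
shift [ 0.0087  0.0006 -0.0187] turn [ 0.0262 -0.2099  0.0357]
shift [ 0.0087  0.0006 -0.0541] turn [ 0.0262 -0.2099  0.0357]
```

>>> move_arm --pt "0.003 0.0002 0 0.007 -0.05 0.012 1" --pt "0.003 0.0002 -0.005 0.007 -0.06 0.012 1" --pt "0.003 0.0002 -0.006 0.007 -0.06 0.012 1" --pt "0 0 -0.008 0.005 -0.04 0 1" --pt "0 0 0 0 0 0 1" --pt "0 0 0 0 0 0 1"

```text
clock: 36.05
eef_pos: [0.5534, -0.069, 0.1592]
tcp_rot: [[-0.117, 0.971, 0.209], [0.993, 0.115, 0.023], [-0.002, 0.21, -0.978]]
ft_force: [0.3, 0.2, -3.2]
gripper_width: 0.0181
grasp_force: 108.4
```

Run:
```python
from lid import *
where(); go(12,17,89.6)
d=snap('wrist','w13');b=snap('side','b13');s=read_state()
# expected outline of the lid from the tool pose
R=s['tcp_rot']@RL.T; o=s['eef_pos']-R@G
P=[(-.0815,-.107,.009),(-.0815,.107,.009),(.0675,.107,.012),(.0675,-.107,.012),(-.0675,-.107,.012),(-.0675,.107,.012)]
im=[]
for D in(d,b):
    i=D['img'][:,:,::-1].copy(); q=proj(D,o+np.array(P)@R.T)
    cv2.polylines(i,[q[:4].round().astype(int)],True,(255,0,255),1)
    if D is b:
        Rc=Ro.from_euler('z',YAW).as_matrix()
        for z,x in((.0945,-.0935),(.0945,-.0705),(.08,.0825)):
            cv2.polylines(i,[proj(D,C+np.array([(x,-.112,z),(x,.112,z)])@Rc.T).round().astype(int)],False,(255,255,0),1)
    im.append(i)
cv2.imwrite('pics/v13.png',np.vstack([im[0][:330,150:500],]) if 0 else np.hstack([cv2.resize(im[0][:,120:520],(400,400)),cv2.resize(im[1][150:300,260:410],(400,400),interpolation=cv2.INTER_CUBIC)]))
```

```text
lid in crate [ 18.   -1.  126.4] rpy [ -0.09 -12.11  -0.06] F [ 0.3  0.2 -3.2] 0.018113684122661525 108.43215465545654
shift [-0.001   0.0008 -0.0368] turn [0.0013 0.0021 0.0013]
```

View pics/v13.png

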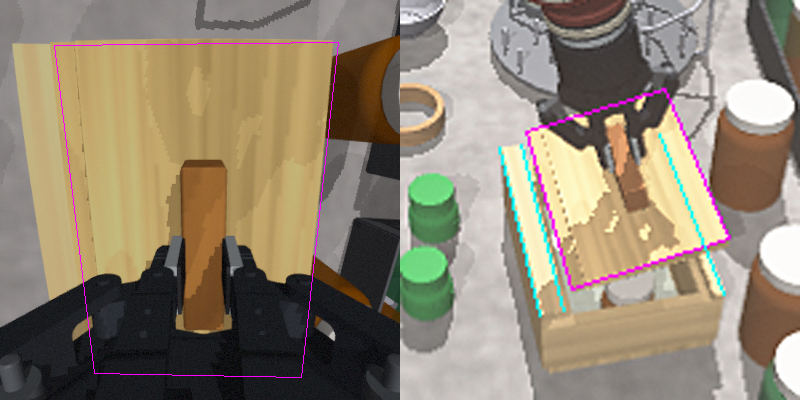

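The lid outline predicted from the tool pose (magenta) matches the board in both views, with the tongue at the groove side. Lowering to the groove's height.

>>> move_arm --pt "-0.001 0.001 -0.012 0.001 0.002 0.001 1" --pt "0 0 -0.012 0 0 0 1" --pt "0 0 -0.01 0 0 0 1" --pt "0 0 -0.002 0 0 0 1" --pt "0 0 0 0 0 0 1" --pt "0 0 0 0 0 0 1"

```text
clock: 36.9
eef_pos: [0.5526, -0.0675, 0.1234]
tcp_rot: [[-0.119, 0.971, 0.208], [0.993, 0.117, 0.025], [-0.0, 0.209, -0.978]]
ft_force: [-0.0, -0.5, -2.2]
gripper_width: 0.0186
grasp_force: 108.4
```

Run:
```python
from lid import *
where(); go(12,17,89.6); go(12,.5,89.6)
```

```text
lid in crate [17.4  0.6 90.6] rpy [ -0.02 -12.07   0.04] F [-0.  -0.5 -2.2] 0.018576492233263603 108.43937158584595
shift [-0.0002 -0.0007 -0.001 ] turn [ 0.0002  0.0012 -0.0006]
shift [-0.0166 -0.0026 -0.001 ] turn [ 0.0002  0.0012 -0.0006]
```

>>> move_arm --pt "-0.005 -0.001 -0.001 0 0 0 1" --pt "-0.005 -0.0006 0 0 0 0 1" --pt "-0.004 -0.0006 0 0 0 0 1" --pt "-0.0025 -0.0004 0 0 0 0 1" --pt "0 0 0 0 0 0 1" --pt "0 0 0 0 0 0 1"

```text
clock: 37.65
eef_pos: [0.5361, -0.0701, 0.122]
tcp_rot: [[-0.119, 0.971, 0.207], [0.993, 0.117, 0.025], [-0.0, 0.209, -0.978]]
ft_force: [1.4, 1.1, -3.0]
gripper_width: 0.0183
grasp_force: 108.5
```

Run:
```python
from lid import *
where(); go(12,.5,89.6);go(8,.5,83);go(4,0.3,77.5);go(1,0,73.2)
```

```text
lid in crate [ 0.6  0.1 89.3] rpy [-1.000e-02 -1.206e+01  3.000e-02] F [ 1.4  1.1 -3. ] 0.018298578084436443 108.46588806896762
shift [-0.     -0.0001  0.0003] turn [-0.      0.001  -0.0004]
shift [ 0.0022  0.0002 -0.0059] turn [-0.0083  0.0703 -0.0004]
shift [ 0.0044  0.0004 -0.0111] turn [-0.0166  0.1397 -0.0004]
shift [ 0.0058  0.0006 -0.0153] turn [-0.0228  0.1917 -0.0004]
```

>>> move_arm --pt "0.0011 0.0001 -0.003 -0.004 0.035 0 1" --pt "0.0011 0.0001 -0.003 -0.004 0.035 0 1" --pt "0.0011 0.0001 -0.0026 -0.004 0.035 0 1" --pt "0.0011 0.0001 -0.0026 -0.004 0.035 0 1" --pt "0 0 0 0 0 0 1" --pt "0 0 0 0 0 0 1"

```text
clock: 38.4
eef_pos: [0.5394, -0.0695, 0.1098]
tcp_rot: [[-0.12, 0.991, 0.066], [0.993, 0.119, 0.009], [0.001, 0.067, -0.998]]
ft_force: [-0.1, -0.5, -3.0]
gripper_width: 0.0181
grasp_force: 108.6
```

Run:
```python
from lid import *
where(); go(4,0.3,77.5);go(1,0,73.2); go(0,0,72)
```

```text
lid in crate [-0.8  0.3 76.3] rpy [ 0.07 -3.81  0.05] F [-0.1 -0.5 -3. ] 0.018081377703044126 108.60719203948975
shift [ 0.001  -0.0002  0.0012] turn [-0.0009 -0.0034 -0.001 ]
shift [ 0.0025 -0.     -0.0031] turn [-0.0071  0.0486 -0.0009]
shift [ 0.0031  0.0001 -0.0043] turn [-0.0092  0.066  -0.0009]
```

>>> move_arm --pt "0.001 0 -0.001 -0.003 0.02 0 1" --pt "0.001 0 -0.001 -0.003 0.02 0 1" --pt "0.001 0 -0.001 -0.002 0.018 0 1" --pt "0 0 0 0 0 0 1" --pt "0 0 0 0 0 0 1"

```text
clock: 39.02
eef_pos: [0.5432, -0.0696, 0.1076]
tcp_rot: [[-0.119, 0.993, 0.01], [0.993, 0.119, 0.001], [-0.0, 0.01, -1.0]]
ft_force: [-0.2, -0.7, -3.0]
gripper_width: 0.0185
grasp_force: 108.6
```

Run:
```python
from lid import *
where(); go(0,0,72)
```

```text
lid in crate [ 1.  -0.3 74.1] rpy [-0.01 -0.58  0.03] F [-0.2 -0.7 -3. ] 0.018488366451010842 108.55957746505737
shift [-0.0007  0.0002 -0.0021] turn [-0.0011  0.0101 -0.0005]
```

>>> move_arm --pt "-0.0007 0.0002 -0.001 -0.001 0.01 0 1" --pt "0 0 -0.001 0 0 0 1" --pt "0 0 -0.0005 0 0 0 1" --pt "0 0 0 0 0 0 1" --pt "0 0 0 0 0 0 1"

```text
clock: 39.65
eef_pos: [0.5426, -0.0694, 0.1056]
tcp_rot: [[-0.119, 0.993, 0.0], [0.993, 0.119, 0.0], [-0.0, 0.0, -1.0]]
ft_force: [-2.8, 1.2, 2.4]
gripper_width: 0.0183
grasp_force: 109.2
```

Run:
```python
from lid import *
where()
```

```text
lid in crate [ 0.1 -0.  72.1] rpy [-0.   -0.02  0.03] F [-2.8  1.2  2.4] 0.018281645627866883 109.18547630310059
```

Seated flat at 72 mm with light contact. Letting go and backing off.

>>> move_arm --pt "0 0 0 0 0 0 0.4" --pt "0 0 0 0 0 0 0.3" --pt "0 0 0 0 0 0 0.3" --pt "0 0 0 0 0 0 0.3" --pt "0 0 0.02 0 0 0 0.3" --pt "0 0 0.05 0 0 0 0.3" --pt "0 0 0.06 0 0 0 0.3" --pt "0 -0.05 0.06 0 0 0 0.3" --pt "0 -0.06 0 0 0 0 0.3" --pt "0 0 0 0 0 0 0.3" --pt "0 0 0 0 0 0 0.3"

```text
clock: 41.02
eef_pos: [0.5423, -0.1693, 0.2837]
tcp_rot: [[-0.119, 0.993, 0.001], [0.993, 0.119, 0.0], [0.0, 0.001, -1.0]]
ft_force: [-0.1, -0.9, -0.3]
gripper_width: 0.0596
grasp_force: 0.0
```

Run:
```python
from lid import *
s=read_state(); print(s['eef_pos'],s['ft_force'])
Rc=Ro.from_euler('z',YAW).as_matrix()
d=snap('wrist','w14'); snap('side','b14')
# batten: brown-red blob vs. expected outline of the batten's top on the closed lid
for n in('w14','b14'):
    D=load(n); g=cv2.cvtColor(D['img'],cv2.COLOR_RGB2HSV)
    q=proj(D,C+(np.array([(-.011,-.045,.114),(.011,-.045,.114),(.011,.045,.114),(-.011,.045,.114)]))@Rc.T)
    m=((g[...,0]<13)&(g[...,1]>110)&(g[...,2]>60)).astype(np.uint8)
    x0,y0=(q.min(0)-25).astype(int);x1,y1=(q.max(0)+25).astype(int);y0=max(y0,0)
    k,l,st,ce=cv2.connectedComponentsWithStats(np.ascontiguousarray(m[y0:y1,x0:x1]))
    i=1+np.argmax(st[1:,4]); r=cv2.minAreaRect(np.argwhere(l==i)[:,::-1].astype(np.float32))
    print(n,q.round(1).tolist(),(cv2.boxPoints(r)+[x0,y0]).round(1).tolist())
    # yellow (lid/crate) edges along the lid's outline corners, by model
```

```text
[ 0.5422977  -0.16926286  0.28365299] [-0.09838447 -0.85737829 -0.31517689]Traceback (most recent call last):
  File "<stdin>", line 12, in <module>
    return _wrapfunc(a, 'argmax', axis=axis, out=out, **kwds)
    return bound(*args, **kwds)
ValueError: attempt to get argmax of an empty sequence
```

Run:
```python
from lid import *
Rc=Ro.from_euler('z',YAW).as_matrix()
for n in('w14','b14'):
    D=load(n); lab=cv2.cvtColor(D['img'],cv2.COLOR_RGB2LAB).astype(int)
    q=proj(D,C+(np.array([(-.011,-.045,.114),(.011,-.045,.114),(.011,.045,.114),(-.011,.045,.114)]))@Rc.T)
    c=q.mean(0).astype(int); a=lab[c[1],c[0]]; print(n,D['img'][c[1],c[0]])
    m=(np.abs(lab[...,1:]-a[1:]).max(-1)<7).astype(np.uint8)
    k,l,st,ce=cv2.connectedComponentsWithStats(m)
    i=l[c[1],c[0]]; r=cv2.minAreaRect(np.argwhere(l==i)[:,::-1].astype(np.float32))
    print(st[i],q.round(1).tolist(),cv2.boxPoints(r).round(1).tolist())
```

```text
w14 [174 118  55]
[ 326   41   21   92 1792] [[325.9, 135.0], [347.0, 135.0], [348.6, 41.1], [326.0, 41.0]] [[326.0, 41.0], [346.0, 41.0], [346.0, 132.0], [326.0, 132.0]]
b14 [224 159 110]
[331 212  16  25 188] [[338.7, 236.9], [347.1, 235.6], [338.7, 211.3], [330.7, 212.4]] [[331.0, 213.0], [337.8999938964844, 210.6999969482422], [346.0, 235.0], [339.1000061035156, 237.3000030517578]]
```

```bash
python3 -c "
from bench import *
print(hand_in())"
```

```text
the job is handed in; nothing more can be done
None
```

The job is handed in: all three squat jars stand upright in the crate, the lid lies flat in its groove behind the stop lip (final camera check puts it within about 1 mm of the closed pose), both tins were left on the turntable, and the run took about 41 s of the 210 s.

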